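Reset the tripped grinder starter

ROBOT

A 6-joint arm with a two-finger parallel gripper is mounted at the origin on the work surface. World frame = base frame: x ahead of the robot, y to its left, z up, the work surface at z = 0. Lengths are in m, angles in rad, forces in N, time in s.
With the tool pointing down it reaches from about 0.35 to 0.975 m from the base axis. Payload 7.1 kg.
Tool frame: the origin (TCP) lies at the very end of the fingers, on their centre line; the grasp point (between the pads) lies 19 mm behind it; z points along the fingers, y is the line along which they close (so a half turn about z gives the same grasp; the last joint's range is limited). The gripper opens to 88 mm and grips with 3 to 60 N. Pads are 20 mm wide; open, the fingers measure 115 mm over their backs; the gripper's body (75 mm by 178 mm) begins 61 mm behind the grasp point.
Start: joints at [-1.22, 0.423, 1.63, -0, 1.089, -0.019], TCP at [0.226, -0.583, 0.223] pointing down, gripper open.
Joint ranges: [-3, 3], [-0.9, 2.11], [0.09, 2.58], [-1.31, 4.45], [0.11, 2.69], [-2.54, 2.54]. Speed limits (rad/s): [2.39, 2.39, 3.01, 3.14, 3.14, 3.14].

INTERFACE

Orientations are given as a 3x3 rotation matrix whose columns are the frame's x, y, z axes.
In Python, from plant import r, vision gives the robot as it stands. The module is installed in compiled form; this text tells all that it offers.
- The arm moves only by the tool move_arm, never from a script. Its argument "targets" is one flat list of numbers, 7 for each row, row after row: the shift along the tool's x, y, z in cm, then the turn, a rotation vector about the tool's x, y, z in degrees, then the finger opening in cm, from 0 to 8.78. In form: [tx, ty, tz, ax, ay, az, grip, tx, ty, tz, ax, ay, az, grip, ...]. A call has 1 to 12 rows; each row is the pose to reach, as a shift and turn from the pose commanded when the call began, along the tool's axes at that moment; what a row does not reach only later rows make up. A row lasts 1/12 s, in which the tool goes at most 41.7 mm and 7.16 degrees, less where a joint would pass 70% of its speed; a pose out of reach is approached as far as the arm can. A call with a gripper value outside its range is refused whole. The fingers move at their own pace and stop on an object; the grip force is fixed at half the most. Time passes only in rows, so rows that repeat a pose let the fingers close. It gives the time, the measured TCP pose, the force, the opening and the grip force at its end, in the units of the state.
- r.state(): the state, without advancing time (a new reading comes with each control period).
- vision.capture(name): name is "scene" or "top" or "wrist"; returns a dict with "img" (384x512x3 uint8, blue, green, red), "K" (3x3 intrinsics, pixels), "cam_to_world" (4x4, takes a point from camera to world coordinates); the wrist camera has in their place "T_tool_cam" (4x4, takes a point from camera to tool coordinates, whose origin is the TCP and whose axes are the flange's). Camera axes: x right, y down, z forward; pixel columns grow to the right and rows downward; lengths in m; the calibration is good to about 2 mm. A picture is of the moment at which its call begins: read the wrist's pose just before it. There is no depth.
- r.job_done(): hands the job in; it is judged then, once.
The state is a dict: "t": time; "q": joint angles; "qd": joint speeds; "joint_torque": joint torques, N m; "tcp_pos": TCP position; "tool_rot": TCP orientation; "ft_force": force on the tool from outside, world axes, zero at the start; "moment": the same for the moment, N m; "grip_width": opening from 0.0 (shut) to 1.0 (fully open); "grip_force": force on a finger pad.
Only numpy, scipy, OpenCV 4.12 (cv2) and the standard library are available. Lean on these libraries where they do the work, as an engineer would, in place of code of your own. Each camera call takes 0.05 s, during which the arm holds its last target. There are 200 camera calls.

TASK

The bench grinder has tripped: on its starter, the grey box with the red shutter, push the shutter fully open by its post, reach into the well and press the sunken red reset key fully down, keeping it down for about a second, then let it up and push the shutter fully shut again. Use only the fingertips: push the post from the side, do not take it between the fingers, and pick nothing up. Leave the yellow starter and the loose things on the bench alone.

Things in the scene. Friction and masses are not known exactly. Their poses are not given: they have to be found in the camera images.
- grinder_starter: the bench grinder's motor starter: fixed grey box, 100 (x) x 170 (y) x 55 high, with a red shutter on top and a red band on its -x face. Origin: centre of its underside, on the bench; z up. Its turn about z varies. In its top is a round well 50 mm across and 30 mm deep, centred at x 0, y -40 mm. Two guide rails (6 mm wide, 8 mm high above the top, along y over the middle 150 mm) stand at x = +-36 mm.
- grinder_starter_well (a point): centre of the mouth of the well with the red key, level with the box top (55 mm above the bench)
- grinder_starter_post (a point): centre of the top of the black upright post (14 mm diameter, 16 mm high) in the middle of the red sliding shutter; it travels with the shutter. The shutter is a plate 60 x 60 x 4 mm, its upper face 61 mm above the bench, the post top 77 mm. Push the post sideways from one side or the other.
- grinder_starter_shutter (a joint): slide of the red shutter along the box's own y axis, m: 0 = fully shut, centred over the well; grows toward the box's +y; 0.065 = fully open (end stop), well wholly clear. It may start up to 14 mm ajar. Stays where it is left; moves against about 1.5 N of friction.
- grinder_starter_key (a joint): travel of the red sunken reset key in the well, m: 0 = up, 0.005 = fully down (end stop), about 4.2 N there; springs back when let go
- grinder_starter_key_top (a point): centre of the top face of the red reset key, a round disc 32 mm across in the middle of the well; when up its top lies 18 mm below the box top (37 mm above the bench)
- saw_starter: the saw's (not part of the job) motor starter: fixed grey box, 100 (x) x 170 (y) x 55 high, with a yellow shutter on top and a yellow band on its -x face. Origin: centre of its underside, on the bench; z up. Its turn about z varies. In its top is a round well 50 mm across and 30 mm deep, centred at x 0, y -40 mm. Two guide rails (6 mm wide, 8 mm high above the top, along y over the middle 150 mm) stand at x = +-36 mm.
- saw_starter_well (a point): centre of the mouth of the well with the yellow key, level with the box top (55 mm above the bench)
- saw_starter_post (a point): centre of the top of the black upright post (14 mm diameter, 16 mm high) in the middle of the yellow sliding shutter; it travels with the shutter. The shutter is a plate 60 x 60 x 4 mm, its upper face 61 mm above the bench, the post top 77 mm. Push the post sideways from one side or the other.
- saw_starter_shutter (a joint): slide of the yellow shutter along the box's own y axis, m: 0 = fully shut, centred over the well; grows toward the box's +y; 0.065 = fully open (end stop), well wholly clear. It may start up to 14 mm ajar. Stays where it is left; moves against about 1.5 N of friction.
- saw_starter_key (a joint): travel of the yellow sunken reset key in the well, m: 0 = up, 0.005 = fully down (end stop), about 4.2 N there; springs back when let go
- saw_starter_key_top (a point): centre of the top face of the yellow reset key, a round disc 32 mm across in the middle of the well; when up its top lies 18 mm below the box top (37 mm above the bench)
- clamp: loose bystander, leave alone: blue spring clamp with orange jaws, lying, about 125 x 60 x 24; origin at its pivot, underside
- bracket: loose bystander, leave alone: steel angle bracket, 100 x 50 x 5 foot with a 45 high upright at one end; origin under the foot's centre
- wrench: loose bystander, leave alone: steel wrench, under 200 long, lying on the bench; origin near its middle
- screwdriver: loose bystander, leave alone: red-handled screwdriver, under 220 long, lying on the bench; origin near its middle
- tape: loose bystander, leave alone: green ring of tape lying flat, 90 diameter, 24 high; origin under its centre
- grease: loose bystander, leave alone: upright can with a green band, 60 diameter, 90 high; origin under its centre

How it is judged:
By the outcome, as a careful person would: the job done as asked, in the order asked, and still so for the second after the job is handed in, with the robot touching nothing.
It also fails if it takes over 51 s, if anything falls off the work surface, if the arm or the gripper's body presses on something with over 40 N, if the wrist force passes 120 N, or if a joint passes its speed limit or range.

## Working session

There is one attempt and no reset: what is moved stays moved. The work goes in short steps, Python scripts to look and compute and a tool call to move; the robot and the scene stay as the last step left them, time stands still between calls to the robot, and variables do not carry over. Pictures are saved under pics/ and viewed, at most 10 in all, crops included, and the job is handed in when it is done.

Besides the shell and the picture viewer there is one more tool, called after "Request:" in YAML: its name, and indented under it one key for each argument. move_arm: Moves the arm, as the interface text tells. Its arguments: {"type":"object","properties":{"targets":{"type":"array","items":{"type":"number"}}},"required":["targets"]}

```bash
mkdir -p pics
python3 - <<'E'
from plant import r, vision
import cv2,numpy as np
for n in("scene","top"):
    c=vision.capture(n); cv2.imwrite(f"pics/{n}.png",c["img"]); np.savez(n+".npz",**c)
    print(n,c["K"].round(1).tolist(),c["cam_to_world"].round(3).tolist())
s=r.state();print(s["t"],s["tcp_pos"],s["tool_rot"],s["grip_width"])
E
```

```text
scene [[426.0, 0.0, 259.5], [0.0, 426.0, 192.5], [0.0, 0.0, 1.0]] [[-0.294, 0.544, -0.786, 1.612], [0.956, 0.182, -0.231, 0.279], [0.017, -0.819, -0.574, 0.802], [0.0, 0.0, 0.0, 1.0]]
top [[424.0, 0.0, 250.9], [0.0, 424.0, 192.3], [0.0, 0.0, 1.0]] [[-0.008, -0.989, 0.149, 0.437], [-1.0, 0.009, 0.007, -0.008], [-0.009, -0.149, -0.989, 1.332], [0.0, 0.0, 0.0, 1.0]]
0.1 [ 0.22573612 -0.58227385  0.22199015] [[ 9.32410813e-01  3.61399858e-01 -4.67219321e-04]
 [ 3.61400158e-01 -9.32409908e-01  1.29979879e-03]
 [ 3.41071731e-05 -1.38079958e-03 -9.99999046e-01]] 0.998553495692722
```

View pics/top.png

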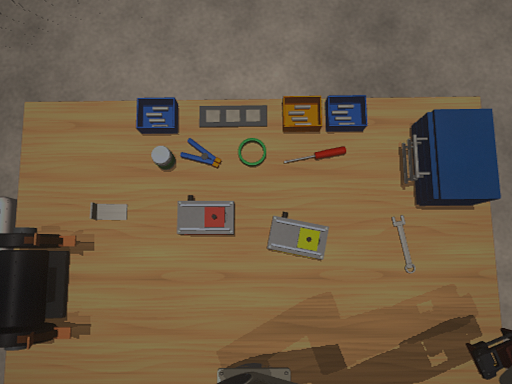

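View pics/scene.png

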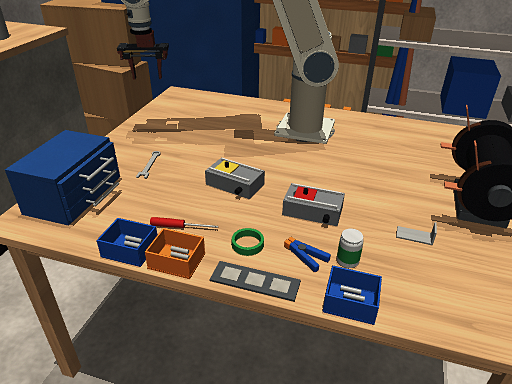

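The top view shows the red-shutter starter around (206,217), with its shutter at the right end (about (215,216)), so box +y is roughly world +y. The yellow starter is at (298,238). I'll enlarge the red one.

Run:
```python
import cv2
i=cv2.imread("pics/top.png")[185:250,165:250]
cv2.imwrite("pics/crop.png",cv2.resize(i,None,fx=9,fy=9,interpolation=cv2.INTER_CUBIC))
```

```text
(no output)
```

View pics/crop.png

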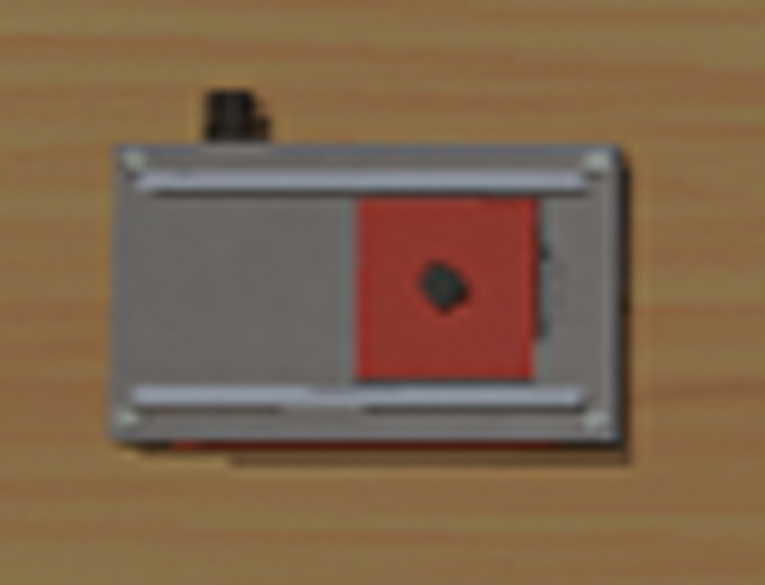

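```bash
cat > h.py <<'E'
import numpy as np
def ray(K,T,uv,z):
    d=T[:3,:3]@np.linalg.solve(K,[uv[0],uv[1],1]); return T[:3,3]+d*(z-T[2,3])/d[2]
def rel(s,p): # shift in cm along tool axes
    return ((np.array(p)-s["tcp_pos"])@np.array(s["tool_rot"])*100).round(2)
E
python3 - <<'E'
import numpy as np
from h import *
from plant import r
c=np.load("top.npz");f=lambda a,z:ray(c["K"],c["cam_to_world"],(165+(a[0]+.5)/9-.5,185+(a[1]+.5)/9-.5),z)
B=np.array([f(a,.055) for a in[(112,145),(618,145),(622,440),(110,440)]])
P=np.array([f(a,.061) for a in[(358,198),(537,198),(535,380),(355,381)]])
post=f((443,285),.077)
print(B.round(4),B.mean(0),"plate",P.round(4),P.mean(0),"post",post)
for M in(B,P):
  print([np.linalg.norm(M[i]-M[i-1]).round(4) for i in range(4)],[np.degrees(np.arctan2(*(a-b)[[1,0]])) .round(1) for a,b in((M[0],M[1]),(M[3],M[2]),(M[0],M[3]),(M[1],M[2]))])
s=r.state();print(rel(s,[B.mean(0)[0],B.mean(0)[1]-.15,.25]))
E
```

```text
[[0.6056 0.226  0.055 ]
 [0.6041 0.055  0.055 ]
 [0.5049 0.0538 0.055 ]
 [0.5063 0.2249 0.055 ]] [0.55521583 0.13994421 0.055     ] plate [[0.5862 0.142  0.061 ]
 [0.5856 0.0819 0.061 ]
 [0.5247 0.0825 0.061 ]
 [0.5249 0.1425 0.061 ]] [0.55533782 0.11220484 0.061     ] post [0.55515745 0.11176234 0.077     ]
[np.float64(0.0994), np.float64(0.171), np.float64(0.0992), np.float64(0.1711)] [np.float64(89.5), np.float64(89.5), np.float64(0.6), np.float64(0.7)]
[np.float64(0.0613), np.float64(0.0601), np.float64(0.061), np.float64(0.06)] [np.float64(89.5), np.float64(89.8), np.float64(-0.5), np.float64(-0.5)]
[ 51.4  -41.45  -2.74]
```

Request:
move_arm:
  targets: [54.3,-49,2,0,0,21.2,0,54.3,-49,2,0,0,21.2,0,54.3,-49,2,0,0,21.2,0,54.3,-49,2,0,0,21.2,0,54.3,-49,2,0,0,21.2,0,54.3,-49,2,0,0,21.2,0,54.3,-49,2,0,0,21.2,0,54.3,-49,2,0,0,21.2,0,54.3,-49,2,0,0,21.2,0,54.3,-49,2,0,0,21.2,0,54.3,-49,2,0,0,21.2,0,54.3,-49,2,0,0,21.2,0]

```text
t: 1.1
tcp_pos: [0.4512, -0.1344, 0.2089]
tool_rot: [[1.0, -0.0, -0.0], [-0.0, -1.0, 0.0], [-0.0, -0.0, -1.0]]
ft_force: [0.4, -0.4, 0.4]
grip_width: 0.135
grip_force: 0.0
```

Run:
```python
from h import *
from plant import r
s=r.state();print(s["t"],s["tcp_pos"],np.array(s["tool_rot"]).round(3).tolist(),rel(s,[.555,.07,.17]))
```

```text
1.1 [ 0.45118146 -0.13437918  0.20893163] [[1.0, -0.0, -0.0], [-0.0, -1.0, 0.0], [-0.0, -0.0, -1.0]] [ 10.38 -20.44   3.89]
```

Request:
move_arm:
  targets: [10,-19,3.5,0,0,0,0,10,-19,3.5,0,0,0,0,10,-19,3.5,0,0,0,0,10,-19,3.5,0,0,0,0,10,-19,3.5,0,0,0,0,10,-19,3.5,0,0,0,0,10,-19,3.5,0,0,0,0,10,-19,3.5,0,0,0,0,10,-19,3.5,0,0,0,0]

```text
t: 1.85
tcp_pos: [0.55, 0.0524, 0.1739]
tool_rot: [[1.0, -0.001, -0.001], [-0.001, -1.0, -0.0], [-0.001, 0.0, -1.0]]
ft_force: [0.3, -0.6, -0.7]
grip_width: 0.007
grip_force: 0.0
```

Run:
```python
from h import *
from plant import r,vision
import cv2
s=r.state();print(s["t"],s["tcp_pos"],s["tool_rot"],s["grip_width"])
c=vision.capture("wrist");cv2.imwrite("pics/w1.png",c["img"])
T=np.eye(4);T[:3,:3]=s["tool_rot"];T[:3,3]=s["tcp_pos"];T=T@c["T_tool_cam"]
np.savez("w1.npz",K=c["K"],T=T);print(T.round(3))
```

```text
1.85 [0.5499686  0.05236295 0.17392033] [[ 9.99998927e-01 -1.00300695e-03 -1.06776442e-03]
 [-1.00339021e-03 -9.99999432e-01 -3.58459516e-04]
 [-1.06740428e-03  3.59530515e-04 -9.99999366e-01]] 0.006763007413640085
[[-0.001 -0.958 -0.287  0.629]
 [-1.     0.001 -0.     0.053]
 [ 0.     0.287 -0.958  0.337]
 [ 0.     0.     0.     1.   ]]
```

View pics/w1.png

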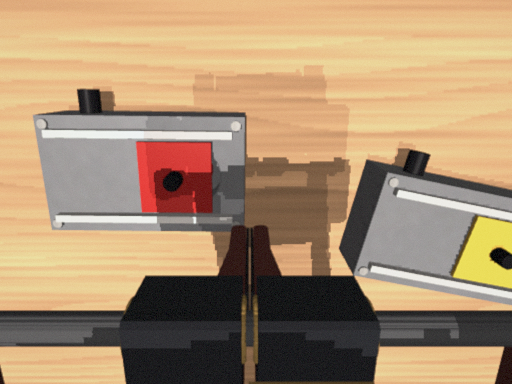

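The wrist view shows the red plate with corners (137,141), (212,141), (212,213), (140,212), the post top at about (172,180), and the fingertips to its right.

Run:
```python
from h import *
c=np.load("w1.npz")
for n,z,pts in(("box",.055,[(36,115),(246,113),(246,231),(52,232)]),("plate",.061,[(137,141),(212,141),(212,213),(140,212)]),("post",.077,[(172,180)])):
    M=np.array([ray(c["K"],c["T"],p,z) for p in pts]);print(n,M.round(4).tolist(),M.mean(0).round(4))
```

```text
box [[0.6068, 0.2239, 0.055], [0.6083, 0.055, 0.055], [0.5056, 0.0554, 0.055], [0.5048, 0.228, 0.055]] [0.5564 0.1406 0.055 ]
plate [[0.5867, 0.1427, 0.061], [0.5867, 0.0824, 0.061], [0.5249, 0.0844, 0.061], [0.5259, 0.1459, 0.061]] [0.5561 0.1139 0.061 ]
post [[0.5586, 0.113, 0.077]] [0.5586 0.113  0.077 ]
```

Request:
move_arm:
  targets: [0.6,-2,3.5,0,0,0,0,0.6,-2,7,0,0,0,0,0.6,-2,9.5,0,0,0,0,0.6,-2,10.7,0,0,0,0,0.6,-2,10.7,0,0,0,0,0.6,-2,10.7,0,0,0,0,0.6,-2,10.7,0,0,0,0]

```text
t: 2.48
tcp_pos: [0.5581, 0.073, 0.0686]
tool_rot: [[1.0, -0.001, 0.002], [-0.001, -1.0, 0.0], [0.002, -0.0, -1.0]]
ft_force: [0.3, 0.1, -0.1]
grip_width: 0.003
grip_force: 0.0
```

Request:
move_arm:
  targets: [-0.1,-0.6,0,0,0,0,0,-0.1,-1.2,0,0,0,0,0,-0.1,-1.8,0,0,0,0,0,-0.1,-2.4,0,0,0,0,0,-0.1,-3,0,0,0,0,0,-0.1,-3.6,0,0,0,0,0,-0.1,-4.2,0,0,0,0,0,-0.1,-4.8,0,0,0,0,0,-0.1,-5.4,0,0,0,0,0,-0.1,-6,0,0,0,0,0,-0.1,-6.4,0,0,0,0,0,-0.1,-6.4,0,0,0,0,0]

```text
t: 3.48
tcp_pos: [0.5558, 0.1385, 0.0669]
tool_rot: [[1.0, 0.0, -0.0], [0.0, -1.0, 0.0], [-0.0, -0.0, -1.0]]
ft_force: [-0.0, 0.0, 0.6]
grip_width: 0.007
grip_force: 0.0
```

Request:
move_arm:
  targets: [0,-0.3,0,0,0,0,0,0,-0.6,0,0,0,0,0,0,-0.9,0,0,0,0,0,0,-0.9,0,0,0,0,0]

```text
t: 3.82
tcp_pos: [0.5557, 0.1469, 0.0669]
tool_rot: [[1.0, -0.0, -0.0], [-0.0, -1.0, 0.0], [-0.0, -0.0, -1.0]]
ft_force: [-0.2, -0.1, 0.2]
grip_width: 0.007
grip_force: 0.0
```

Request:
move_arm:
  targets: [0,-0.2,0,0,0,0,0,0,-0.4,0,0,0,0,0,0,-0.6,0,0,0,0,0]

```text
t: 4.07
tcp_pos: [0.5557, 0.1515, 0.0669]
tool_rot: [[1.0, 0.001, -0.001], [0.001, -1.0, -0.002], [-0.001, 0.002, -1.0]]
ft_force: [2.0, -18.4, 2.9]
grip_width: 0.003
grip_force: 8.9
```

Run:
```python
from plant import r,vision
import cv2
s=r.state();print(s["t"],s["tcp_pos"],s["ft_force"])
a=vision.capture("top")["img"][185:250,165:250]
b=vision.capture("wrist")["img"]
a=cv2.resize(a,(392,300),interpolation=cv2.INTER_CUBIC)
cv2.imwrite("pics/m1.png",cv2.hconcat([a,cv2.resize(b,(400,300))]))
```

```text
4.0667 [0.55571729 0.15146128 0.06690218] [  1.97947278 -18.44692428   2.89021687]
```

View pics/m1.png

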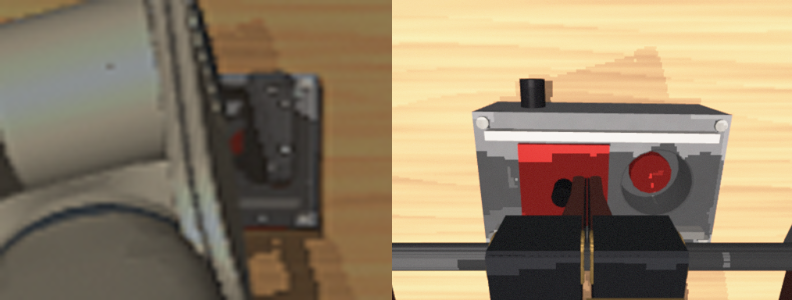

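The wrist view shows the shutter against its stop, the well at about (655,185) fully clear with the red key visible, and the post left of the fingers. The 18 N reading confirms the end stop.

Request:
move_arm:
  targets: [0,2,0,0,0,0,0,0,4,0,0,0,0,0,0,5.3,0,0,0,0,0,0,5.3,0,0,0,0,0,0,5.3,0,0,0,0,0,0,5.3,0.8,0,0,0,0,0,5.3,1.6,0,0,0,0,0,5.3,2.4,0,0,0,0,0,5.3,2.4,0,0,0,0,0,5.3,2.4,0,0,0,0]

```text
t: 5.0
tcp_pos: [0.5552, 0.0999, 0.0419]
tool_rot: [[1.0, 0.0, -0.002], [0.0, -1.0, -0.0], [-0.002, 0.0, -1.0]]
ft_force: [-0.1, 0.5, -0.9]
grip_width: 0.005
grip_force: 0.0
```

Request:
move_arm:
  targets: [0,0,0.3,0,0,0,0,0,0,0.6,0,0,0,0,0,0,0.8,0,0,0,0,0,0,1,0,0,0,0,0,0,1.15,0,0,0,0,0,0,1.15,0,0,0,0]

```text
t: 5.5
tcp_pos: [0.5563, 0.0998, 0.0322]
tool_rot: [[1.0, -0.0, 0.001], [-0.0, -1.0, 0.0], [0.001, -0.0, -1.0]]
ft_force: [-2.1, 1.5, 8.8]
grip_width: 0.005
grip_force: 4.3
```

The reading of 8.8 N is above the 4.2 N spring force, so the key is on its stop. I'll hold it about a second, then release.

Request:
move_arm:
  targets: [0,0,0.1,0,0,0,0,0,0,0.1,0,0,0,0,0,0,0.1,0,0,0,0,0,0,0.1,0,0,0,0,0,0,0.1,0,0,0,0,0,0,0.1,0,0,0,0,0,0,0.1,0,0,0,0,0,0,0.1,0,0,0,0,0,0,0.1,0,0,0,0,0,0,0.1,0,0,0,0,0,0,0.1,0,0,0,0,0,0,0.1,0,0,0,0]

```text
t: 6.5
tcp_pos: [0.5563, 0.0998, 0.032]
tool_rot: [[1.0, -0.0, 0.001], [-0.0, -1.0, 0.0], [0.001, -0.0, -1.0]]
ft_force: [-3.5, 0.2, 16.0]
grip_width: 0.002
grip_force: 7.8
```

Request:
move_arm:
  targets: [0,0,-1,0,0,0,0,0,0,-3,0,0,0,0,0,0,-6,0,0,0,0,0,0,-8,0,0,0,0,0,0,-8,0,0,0,0,0,-3.5,-8,0,0,0,0,0,-7,-8,0,0,0,0,0,-10.2,-8,0,0,0,0,0,-10.2,-8,0,0,0,0,0,-10.2,-8,0,0,0,0]

```text
t: 7.33
tcp_pos: [0.5553, 0.2027, 0.1097]
tool_rot: [[1.0, 0.003, -0.001], [0.003, -1.0, -0.0], [-0.001, 0.0, -1.0]]
ft_force: [-0.1, -0.1, -0.6]
grip_width: 0.006
grip_force: 0.0
```

Request:
move_arm:
  targets: [0,0,2,0,0,0,0,0,0,3.5,0,0,0,0,0,0,4.3,0,0,0,0,0,0,4.3,0,0,0,0,0,0,4.3,0,0,0,0]

```text
t: 7.75
tcp_pos: [0.5556, 0.2006, 0.067]
tool_rot: [[1.0, -0.001, -0.001], [-0.001, -1.0, -0.001], [-0.001, 0.001, -1.0]]
ft_force: [0.3, -0.3, 0.5]
grip_width: 0.003
grip_force: 0.0
```

Request:
move_arm:
  targets: [0,0.7,0,0,0,0,0,0,1.4,0,0,0,0,0,0,2.1,0,0,0,0,0,0,2.8,0,0,0,0,0,0,3.5,0,0,0,0,0,0,4.2,0,0,0,0,0,0,4.9,0,0,0,0,0,0,5.6,0,0,0,0,0,0,6.3,0,0,0,0,0,0,7,0,0,0,0,0,0,7.7,0,0,0,0,0,0,8,0,0,0,0]

```text
schema error: expected a multiple of 7 numbers
```

Request:
move_arm:
  targets: [0,0.2,0,0,0,0,0,0,0.4,0,0,0,0,0,0,0.6,0,0,0,0,0,0,0.7,0,0,0,0,0]

```text
t: 8.08
tcp_pos: [0.5563, 0.1943, 0.0682]
tool_rot: [[1.0, -0.0, 0.001], [-0.0, -1.0, 0.0], [0.001, -0.0, -1.0]]
ft_force: [0.2, 0.3, 0.3]
grip_width: 0.006
grip_force: 0.0
```

The first call was refused because its last row was one number short. Only the small approach ran, and the finger is still clear of the post, so I'll push now.

Request:
move_arm:
  targets: [0,0.7,0.1,0,0,0,0,0,1.4,0.1,0,0,0,0,0,2.1,0.1,0,0,0,0,0,2.8,0.1,0,0,0,0,0,3.5,0.1,0,0,0,0,0,4.2,0.1,0,0,0,0,0,4.9,0.1,0,0,0,0,0,5.6,0.1,0,0,0,0,0,6.3,0.1,0,0,0,0,0,7,0.1,0,0,0,0,0,7.3,0.1,0,0,0,0,0,7.3,0.1,0,0,0,0]

```text
t: 9.08
tcp_pos: [0.5559, 0.1206, 0.0664]
tool_rot: [[1.0, -0.001, -0.0], [-0.001, -1.0, -0.0], [-0.0, 0.0, -1.0]]
ft_force: [0.5, -0.1, 0.3]
grip_width: 0.004
grip_force: 0.0
```

Request:
move_arm:
  targets: [0,0.2,0,0,0,0,0,0,0.4,0,0,0,0,0,0,0.6,0,0,0,0,0,0,0.7,0,0,0,0,0]

```text
t: 9.42
tcp_pos: [0.5561, 0.1172, 0.0666]
tool_rot: [[1.0, -0.002, 0.001], [-0.002, -1.0, 0.004], [0.001, -0.004, -1.0]]
ft_force: [-1.8, 21.2, -1.0]
grip_width: 0.002
grip_force: 10.6
```

Request:
move_arm:
  targets: [0,-1,0,0,0,0,0,0,-2.5,0,0,0,0,0,0,-2.5,-3,0,0,0,0,0,-2.5,-7,0,0,0,0,0,-2.5,-10,0,0,0,0,0,-2.5,-10,0,0,0,0,0,-2.5,-10,0,0,0,0]

```text
t: 10.0
tcp_pos: [0.5572, 0.14, 0.1684]
tool_rot: [[1.0, 0.0, 0.004], [0.0, -1.0, 0.001], [0.004, -0.001, -1.0]]
ft_force: [0.1, 0.1, 0.0]
grip_width: 0.007
grip_force: 0.0
```

Run:
```python
from plant import r,vision
import cv2
s=r.state();print(s["t"],s["tcp_pos"],s["ft_force"])
cv2.imwrite("pics/w3.png",vision.capture("wrist")["img"])
```

```text
10.0 [0.55721977 0.1399851  0.1683904 ] [0.13265339 0.08161664 0.03417062]
```

View pics/w3.png

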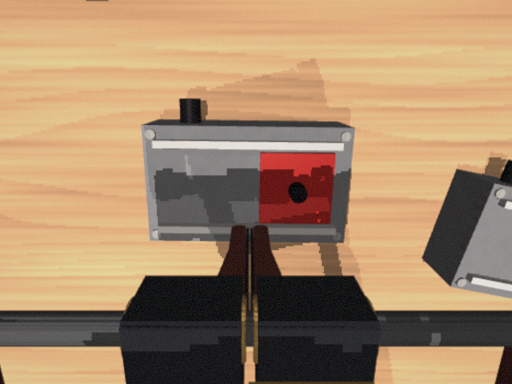

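The picture shows the shutter fully shut: the plate spans (260–335, 153–224), it covers the well, and the fingers are clear above the box. I'm handing the job in.

```bash
python3 -c "
from plant import r
print(r.job_done())"
```

```text
the job is handed in; nothing more can be done
None
```

The job is handed in at about 10 s: the grinder starter's shutter was pushed to its open stop, the reset key held on its stop for about a second and let up, and the shutter pushed back to its shut stop, with only the fingertips touching it.

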